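Close the fermenting crock with its bar and double lid, then take off the outer lid

TASK

Close up the fermenting crock: lay the dark wooden hold-down bar into the two rests inside its mouth, then carry the double lid over by the inner lid's knob, both lids together, lower it without dropping until the inner lid sits fully home on the crock's mouth, and let go. Then take the outer lid by its collar and lift it alone straight up, leaving the inner lid seated, and finish while still holding the outer lid level over the crock, its underside about 5 cm above the knob. Never part the two lids before the inner lid is seated, and do not shove the crock about or disturb the salt shaker, the garlic and the jam jar.

Things in the scene. Friction and masses are not known exactly. Their poses are not given: they have to be found in the camera images.
- crock: Blue glazed round crock, loose, 2.5 kg, upright: outside diameter 150, height 95, mouth diameter 134. Origin: centre of its underside, z up. Inside, at its +x and -x sides, are two blue bar rests (see bar_rest); the bar lies along the crock's x axis. A white pressing stone fills the bottom, its top 51 below the rim.
- bar_rest (a point): point on the crock's axis level with the floors of the two rests (69 above its underside, 26 below the rim); axes as the crock's. The rests reach from the wall inwards to 38.5 from the axis, each a U open at the top and towards the centre, 24 wide in y inside, cheeks 9 high. The seated bar lies along x, its centre 7 above this point.
- crock_mouth (a point): centre of the crock's mouth, level with the top of the rim (95 above its underside)
- bar: dark wooden hold-down bar, 110 long (its x) x 16 wide (y) x 14 high (z), 30 g, lying flat on the worktop. Origin: centre of its underside
- bar_center (a point): centre of the bar
- inner_lid: Pale wooden inner lid, one piece, about 0.22 kg, standing on the worktop with the outer lid lying loosely on it. Origin: centre of its underside, z up. Plug diameter 124, 7 high, bevelled (enters the mouth); disc diameter 148, 7 thick (rests on the rim: origin then 7 below the rim); round central knob, diameter 22, from 14 to 68 above the origin.
- knob_top (a point): centre of the top of the inner lid's knob, 68 above the inner lid's origin; axes as the inner lid's
- outer_lid: Blue outer lid, about 0.2 kg. Origin: centre of its lower edge, z up. Plate diameter 168, top 11.5 up; on it a round white collar round the central hole (32), outside diameter 52, from 11.5 to 31.5 up. Nested, its origin is 8.5 above the inner lid's and the knob stands 28 above the collar. Nothing fastens the lids: the knob lifts both, the collar the outer lid alone.
- collar_top (a point): centre of the top of the outer lid's collar, 31.5 above the outer lid's origin
- salt_shaker: bystander: glass salt shaker, 44 wide, 90 high. Origin: centre of its underside
- garlic: bystander: garlic bulb, 56 wide and high. Origin: centre of its underside
- jam_jar: bystander: jam jar, 68 wide, 84 high. Origin: centre of its underside
Things that resemble listed ones, but are neither listed nor needed, are in the scene too. There is more than one size of the bar; the job needs the larger.

How it is judged (in metres and radians):
On the way, in this order (a step that is already met when the one before it is completed fails the run):
1. the bar lies in both rests of the crock and is let go (z of bar_center in the frame of bar_rest between 0.004 and 0.01 m and horizontal distance between bar_center and bar_rest below 0.013 m and angle between the x axis of bar and the x axis of crock, either way round below 0.15 rad and contact force between bar and the fingers below 0.1 N and linear speed of bar below 0.03 m/s), for 0.2 s.
2. both lids, still nested, sit on the crock with the inner lid fully home, and are let go (z of bar_center in the frame of bar_rest between 0.004 and 0.01 m and horizontal distance between bar_center and bar_rest below 0.013 m and angle between the x axis of bar and the x axis of crock, either way round below 0.15 rad and z of inner_lid in the frame of crock_mouth between -0.01 and -0.004 m and horizontal distance between inner_lid and crock_mouth below 0.008 m and angle between inner_lid's own z axis and vertical below 0.05 rad and z of outer_lid in the frame of inner_lid between 0.0055 and 0.0115 m and horizontal distance between outer_lid and inner_lid below 0.01 m and contact force between each of inner_lid, outer_lid and the fingers below 0.1 N), for 0.2 s.
At the end, for the whole second after the job is handed in: Outer lid held still in the fingers, level (0.2 rad), within 40 mm of the crock axis, 20 mm or more above the knob, touching nothing else; inner lid untouched, home on the rim (3 mm height, 8 mm off centre, 0.05 rad); bar in its rests (3 mm height, 13 mm, 0.15 rad); crock upright (z of bar_center in the frame of bar_rest between 0.004 and 0.01 m and horizontal distance between bar_center and bar_rest below 0.013 m and angle between the x axis of bar and the x axis of crock, either way round below 0.15 rad and z of inner_lid in the frame of crock_mouth between -0.01 and -0.004 m and horizontal distance between inner_lid and crock_mouth below 0.008 m and angle between each of inner_lid, crock's own z axis and vertical below 0.05 rad and contact force between each of inner_lid, bar and the fingers below 0.1 N and z of outer_lid in the frame of knob_top above 0.02 m and horizontal distance between outer_lid and crock_mouth below 0.04 m and angle between outer_lid's own z axis and vertical below 0.2 rad and linear speed of outer_lid below 0.05 m/s and contact force between outer_lid and the fingers above 2 N and contact force between outer_lid and inner_lid below 0.05 N and contact force between outer_lid and crock below 0.05 N); the arm keeps its last pose, push and grip.
It fails at once if the outer lid is parted from the inner lid (by more than about 13 mm up or 30 mm sideways) while the inner lid is not seated on the crock (not (z of inner_lid in the frame of crock_mouth between -0.01 and -0.004 m and horizontal distance between inner_lid and crock_mouth below 0.008 m and angle between inner_lid's own z axis and vertical below 0.05 rad) and (z of outer_lid in the frame of inner_lid above 0.022 m or horizontal distance between outer_lid and inner_lid above 0.03 m)).
It fails at once if a lid is dropped (moves faster than 0.45 m/s while the fingers touch neither lid) ((linear speed of inner_lid above 0.45 m/s and contact force between each of inner_lid, outer_lid and the fingers below 0.1 N) or (linear speed of outer_lid above 0.45 m/s and contact force between each of inner_lid, outer_lid and the fingers below 0.1 N)).
It fails at once if the crock is shifted more than 40 mm or tipped (distance of crock from where it was at the start of the episode above 0.04 m or angle between crock's own z axis and vertical above 0.3 rad).
It fails at once if the salt shaker, the garlic or the jam jar is moved more than 30 mm or tipped (distance of any of salt_shaker, garlic, jam_jar from where it was at the start of the episode above 0.03 m or angle between any of salt_shaker, garlic, jam_jar's own z axis and vertical above 0.4 rad).
It also fails if it takes over 61 s, if anything falls off the work surface, if the arm or the gripper's body presses on something with over 40 N, if the wrist force passes 120 N, or if a joint passes its speed limit or range.

ROBOT

A 7-joint arm with a two-finger parallel gripper is mounted at the origin on a cart in front of the work surface, level with it; the furniture and walls round the work are solid. World frame = base frame: x ahead of the robot, y to its left, z up, the work surface at z = 0. Lengths are in m, angles in degrees, forces in N, time in s.
With the tool pointing down it reaches from about 0.425 to 0.925 m from the base axis. Payload 6.8 kg.
Tool frame: the origin (TCP) lies at the very end of the fingers, on their centre line; the grasp point (between the pads) lies 19 mm behind it; z points along the fingers, y is the line along which they close (so a half turn about z gives the same grasp; the last joint's range is limited). The gripper opens to 88 mm and grips with 3 to 60 N. Pads are 20 mm wide; open, the fingers measure 115 mm over their backs; the gripper's body (75 mm by 178 mm) begins 61 mm behind the grasp point.
Start: joints at [-75.693, 27.33, 1.283, 89.118, -0.659, 63.558, -4.761], TCP at [0.236, 0.632, 0.223] pointing down, gripper open.
Joint ranges: [-169.35, 169.35], [-19.33, 120.38], [-80.79, 83.38], [13.8, 139.57], [-78.32, 258.32], [9.67, 109.79], [-169.56, 169.56]. Speed limits (degrees/s): [136.94, 136.94, 180, 180, 180, 180, 180].

INTERFACE

Orientations are given as [roll, pitch, yaw] about the fixed x, y, z axes, in that order (R = Rz(yaw) Ry(pitch) Rx(roll)).
In Python, from plant import arm, cams, job, spotter gives the robot as it stands.
- The arm moves only by the shell command python3 -m pendant 'ROWS' [FORCE]. ROWS is JSON, a list that holds one entry, the list of rows, each a list of 5 numbers: the shift along the world's x, y, z in mm, then the turn about the world's z in rad, then the opening in per cent of the stroke, from 0 (shut) to 100 (fully open). A call has 1 to 10 rows; each row is the pose to reach, as a shift and turn from the pose commanded when the call began; what a row does not reach only later rows make up. A row lasts 1/10 s, in which the tool goes at most 50 mm and 8.59 degrees, less where a joint would pass 70% of its speed; a pose out of reach is approached as far as the arm can. A call with a gripper value outside its range is refused whole. The fingers move at their own pace and stop on an object; FORCE is the grip in N (left out, the last holds). Time passes only in rows, so rows that repeat a pose let the fingers close. It gives the time, the measured TCP pose, the force, the opening and the grip force at its end, in the units of the state.
- arm.read_state(): the state, without advancing time (a new reading comes with each control period).
- cams.read_camera(name): name is "scene" or "top" or "wrist"; returns the picture (420x560x3 uint8, blue, green, red); there is no depth.
- cams.calibration(name): a dict with "fx", "fy", "cx", "cy" (pixels), "T" (4x4, takes a point from camera to world coordinates). Camera axes: x right, y down, z forward; pixel columns grow to the right and rows downward; lengths in m; the calibration is good to about 2 mm. A picture is of the moment at which its call begins: read the wrist's pose just before it. calibration takes no time and is no camera call; for the wrist camera it gives the pose at the moment of the call.
- job.sign_off(): hands the job in; it is judged then, once.
Trained networks look in the newest picture that a camera, given by its name, has taken for a name from the list of things; names that differ only in an ending like _2 or _b are one class to them, and where a whole thing is asked for, a point or a joint stands for the part that bears it (a point fixed in the world has none). Each returns a list of dicts, best first, with "score" (0 to 1); they miss things now and then, are a little off and sometimes report something else, mostly with a low value. They report only what shows in the picture. A call takes as long as a camera call. They do not tell look-alikes from the thing itself.
- spotter.find_in(camera, thing): "at" ([x, y, z] in m, in world coordinates, good to about 4 mm: the middle of the surface that is visible of it).
- spotter.outline_of(camera, thing): "pixels" (420x560 bool, what is visible of it).
The state is a dict: "time": time; "joints": joint angles; "joint_vel": joint speeds; "joint_efforts": joint torques, N m; "position": TCP position; "eef_rot": TCP orientation; "force": force on the tool from outside, world axes, zero at the start; "torque": the same for the moment, N m; "grip_width": opening from 0.0 (shut) to 1.0 (fully open); "gripper_force": force on a finger pad.
Only numpy, scipy, OpenCV 4.12 (cv2) and the standard library are available. Lean on these libraries where they do the work, as an engineer would, in place of code of your own. Each camera call takes 0.05 s, during which the arm holds its last target. There are 200 camera calls.

## Working session

There is one attempt and no reset: what is moved stays moved. The work goes in short steps, Python scripts to look and compute and a shell command to move; the robot and the scene stay as the last step left them, time stands still between calls to the robot, and variables do not carry over. Pictures are saved under pics/ and viewed, at most 10 in all, crops included, and the job is handed in when it is done.

```bash
mkdir -p pics; ls
python3 - <<'E'
from plant import arm,cams,job,spotter
import cv2,numpy as np
s=arm.read_state();print(s['time'],s['position'],s['eef_rot'],s['grip_width'])
ims=[]
for c in ['scene','top']:
    im=cams.read_camera(c);cv2.imwrite(f'pics/{c}0.png',im)
    for t in ['crock','bar','inner_lid','outer_lid','salt_shaker','garlic','jam_jar','knob_top','bar_rest']:
        try: print(c,t,[(np.round(d['at'],3).tolist(),round(d['score'],2)) for d in spotter.find_in(c,t)[:4]])
        except Exception as e: print(c,t,e)
    k=cams.calibration(c);print(np.round(k['T'],3).tolist(),k['fx'],k['cx'],k['cy'])
E
```

```text
pics
0.0 [0.2362105  0.63167299 0.22165645] [-1.79893612e+02  9.61755219e-03  1.59500509e+02] 0.9980094496174144
scene crock [([0.505, 0.045, 0.056], 0.73)]
scene bar [([0.454, 0.239, 0.014], 0.84), ([0.605, 0.22, 0.005], 0.55)]
scene inner_lid [([0.492, -0.152, 0.056], 0.72)]
scene outer_lid [([0.485, -0.141, 0.016], 0.8), ([0.51, 0.044, 0.057], 0.31)]
scene salt_shaker [([0.692, -0.059, 0.053], 0.61)]
scene garlic [([0.669, 0.095, 0.035], 0.6)]
scene jam_jar [([0.698, -0.227, 0.069], 0.68)]
scene knob_top [([0.49, -0.147, 0.055], 0.61), ([0.481, -0.138, 0.018], 0.33)]
scene bar_rest [([0.508, 0.049, 0.052], 0.81)]
[[-0.801, -0.476, 0.363, 0.256], [-0.599, 0.625, -0.502, 0.419], [0.013, -0.619, -0.785, 0.761], [0.0, 0.0, 0.0, 1.0]] 405.40437151636127 276.7839876638781 206.3240030585505
top crock [([0.511, 0.049, 0.046], 0.6), ([0.677, 0.086, 0.037], 0.43)]
top bar [([0.453, 0.232, 0.013], 0.61), ([0.6, 0.217, 0.014], 0.61)]
top inner_lid [([0.49, -0.153, 0.067], 0.64)]
top outer_lid [([0.49, -0.157, 0.019], 0.78), ([0.458, 0.233, 0.015], 0.6)]
top salt_shaker [([0.696, -0.074, 0.076], 0.61), ([0.513, 0.045, 0.046], 0.28)]
top garlic [([0.676, 0.083, 0.035], 0.65)]
top jam_jar [([0.696, -0.239, 0.087], 0.75), ([0.675, 0.085, 0.033], 0.69)]
top knob_top [([0.49, -0.154, 0.067], 0.62)]
top bar_rest [([0.513, 0.047, 0.042], 0.56)]
[[-0.007, -0.988, 0.156, 0.427], [-1.0, 0.012, 0.028, -0.031], [-0.029, -0.156, -0.987, 1.058], [0.0, 0.0, 0.0, 1.0]] 472.25193309856115 273.8012571355198 210.84108191391144
```

View pics/top0.png

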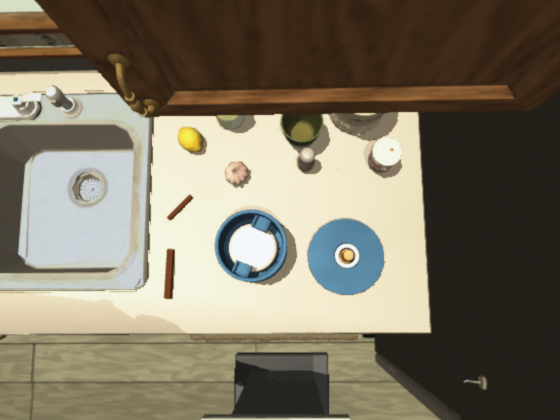

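```bash
cat > h.py <<'E'
import numpy as np,cv2
from plant import arm,cams,job,spotter
def ray(k,u,v,z):
    T=np.array(k['T']);d=T[:3,:3]@[(u-k['cx'])/k['fx'],(v-k['cy'])/k['fy'],1];o=T[:3,3]
    return o+d*(z-o[2])/d[2]
def proj(k,p):
    T=np.array(k['T']);q=T[:3,:3].T@(np.array(p)-T[:3,3]);return q[0]/q[2]*k['fx']+k['cx'],q[1]/q[2]*k['fy']+k['cy']
def warp(k,im,c,z,half,n=500):
    "metric top view at height z: columns = -y, rows = -x (up = +x, left = +y)"
    w=[(c[0]+half,c[1]+half),(c[0]+half,c[1]-half),(c[0]-half,c[1]-half),(c[0]-half,c[1]+half)]
    src=np.float32([proj(k,[x,y,z]) for x,y in w])
    return cv2.warpPerspective(im,cv2.getPerspectiveTransform(src,np.float32([[0,0],[n,0],[n,n],[0,n]])),(n,n))
E
python3 - <<'E'
from h import *
im=cams.read_camera('top');k=cams.calibration('top')
for d in spotter.outline_of('top','bar')[:3]:
    p=d['pixels'].astype(np.uint8)
    pts=np.argwhere(p)[:,::-1]
    W=np.array([ray(k,u,v,.014)[:2] for u,v in pts])
    r=cv2.minAreaRect((W*1000).astype(np.float32)); print('bar',d['score'],len(pts),r,cv2.boxPoints(r).round().tolist())
E
```

```text
bar 0.59 381 ((456.20623779296875, 231.931640625), (17.946046829223633, 105.18775177001953), 88.60356140136719) [[403.0, 224.0], [509.0, 222.0], [509.0, 240.0], [404.0, 242.0]]
bar 0.42 149 ((604.5091552734375, 212.1793212890625), (11.51059341430664, 71.19244384765625), 45.554325103759766) [[575.0, 233.0], [626.0, 183.0], [634.0, 191.0], [583.0, 241.0]]
bar 0.3 159 ((490.78564453125, -158.32958984375), (28.460372924804688, 28.655038833618164), 88.34661102294922) [[476.0, -172.0], [505.0, -173.0], [506.0, -145.0], [477.0, -144.0]]
```

The picture shows the crock at (251,246) with its rests at (262,222) and (243,270), and the nested lids at (346,256). The shaker is at (306,158), the garlic at (236,172) and the jar at (385,155). There are two bar candidates. The one at (170,273) measures about 105 mm and the one at (180,207) about 71 mm. The first fits the 110 mm bar; I'll confirm it in an enlarged crop, along with the crock's axis.

Run:
```python
from h import *
k=cams.calibration('top');im=cv2.imread('pics/top0.png')
a=warp(k,im,(.51,.23),.014,.13,390);b=warp(k,im,(.508,.047),.078,.09,390)
cv2.imwrite('pics/crop1.png',np.hstack([a,b]))
# rim ellipse
d=spotter.outline_of('top','crock')
for q in d[:2]:
    c,_=cv2.findContours(q['pixels'].astype(np.uint8),0,1);c=max(c,key=cv2.contourArea)
    print(q['score'],cv2.contourArea(c))
    W=np.float32([ray(k,*p[0],.095)[:2]*1000 for p in c]);print(cv2.minEnclosingCircle(W),cv2.fitEllipse(W))
```

```text
0.62 4168.0
((509.7099914550781, 42.76564025878906), 77.13306427001953) ((509.4124450683594, 44.520912170410156), (147.18910217285156, 151.11585998535156), 132.1764678955078)
```

View pics/scene0.png

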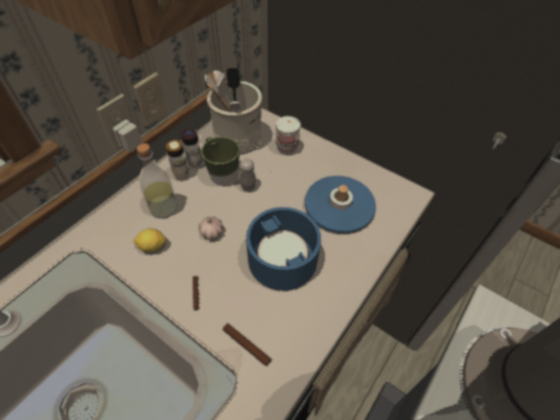

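View pics/crop1.png

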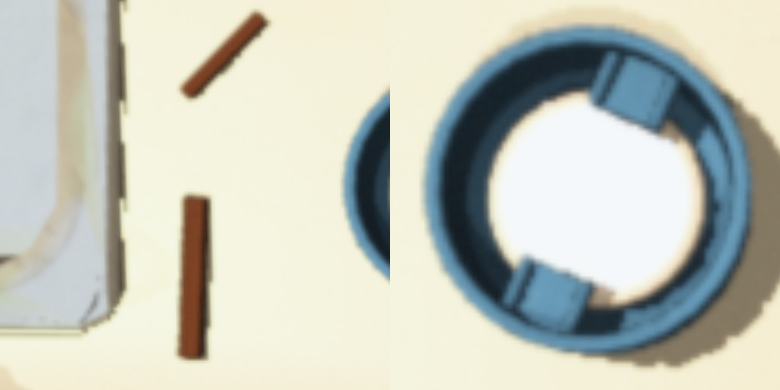

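The crop confirms it: the larger bar is at left-crop (194,277) and lies along x. The rests are at right-crop (633,92) and (548,296), so the crock axis is at about -23°. Now I'll move above the bar.

```bash
python3 -m pendant '[[[22,-40,0,0.03,60],[44,-80,0,0.07,60],[66,-120,0,0.1,60],[88,-160,0,0.13,60],[110,-200,0,0.17,60],[132,-240,0,0.2,60],[154,-280,0,0.23,60],[176,-320,0,0.27,60],[198,-360,0,0.3,60],[219,-401,0,0.34,60]]]' 30
python3 -m pendant '[[[0,0,-40,0,60],[0,0,-60,0,60],[0,0,-60,0,60],[0,0,-60,0,60]]]'
python3 - <<'E'
from h import *
s=arm.read_state();print(s['time'],s['position'],s['eef_rot'])
k=cams.calibration('wrist');im=cams.read_camera('wrist');cv2.imwrite('pics/w1.png',im)
for d in spotter.outline_of('wrist','bar')[:3]:
    pts=np.argwhere(d['pixels'])[:,::-1]
    W=np.array([ray(k,u,v,.014)[:2] for u,v in pts])
    r=cv2.minAreaRect((W*1000).astype(np.float32)); print('bar',d['score'],len(pts),r,pts.mean(0))
E
```

```text
time: 2.15
position: [0.4562, 0.2297, 0.223]
eef_rot: [180.0, 0.0, 179.1]
force: [1.2, -0.3, -0.1]
grip_width: 0.598
gripper_force: 0.0
time: 2.55
position: [0.4555, 0.2316, 0.1631]
eef_rot: [180.0, -0.0, 179.0]
force: [-0.3, -0.1, 0.1]
grip_width: 0.6
gripper_force: 0.0
2.55 [0.45552054 0.23156356 0.1631227 ] [ 1.79999410e+02 -1.39224732e-03  1.78999625e+02]
bar 0.89 320 ((587.7098388671875, 226.13290405273438), (12.072935104370117, 43.59780502319336), 45.8100700378418) [275.61875  306.403125]
bar 0.83 1653 ((453.6963806152344, 234.75393676757812), (15.79592227935791, 109.28279876708984), 88.2114028930664) [281.11554749 188.50937689]
```

The bar measures 109×16 mm, so it's the right one. Correcting and grasping.

```bash
python3 -m pendant '[[[-2,3,-45,-0.014,50],[-2,3,-90,-0.014,50],[-2,3,-130,-0.014,50],[-2,3,-150,-0.014,50],[-2,3,-159,-0.014,50],[-2,3,-159,-0.014,50],[-2,3,-159,-0.014,0],[-2,3,-159,-0.014,0],[-2,3,-159,-0.014,0],[-2,3,-159,-0.014,0]]]' 30
python3 -m pendant '[[[0,0,0,0,0],[0,0,0,0,0],[0,0,20,0,0],[0,0,60,0,0],[0,0,110,0,0],[0,0,160,0,0],[0,0,190,0,0],[0,0,190,0,0]]]'
```

```text
time: 3.65
position: [0.4539, 0.2346, 0.0045]
eef_rot: [179.9, 0.1, 178.2]
force: [1.0, 1.5, 5.5]
grip_width: 0.178
gripper_force: 30.3
time: 4.45
position: [0.4558, 0.2357, 0.1983]
eef_rot: [179.7, 0.4, 178.2]
force: [0.4, 1.0, -0.2]
grip_width: 0.179
gripper_force: 30.0
```

```bash
python3 -m pendant '[[[11,-40,0,-0.1,0],[22,-80,0,-0.2,0],[33,-120,0,-0.28,0],[44,-155,0,-0.35,0],[55,-189,0,-0.38,0],[55,-189,0,-0.38,0],[55,-189,0,-0.38,0]]]'
python3 - <<'E'
from h import *
s=arm.read_state();print(s['time'],s['position'],s['eef_rot'])
k=cams.calibration('wrist');im=cams.read_camera('wrist')
# side by side: raw crop, metric warp at rest-cheek height, and rim height
c=(.51,.046)
a=warp(k,im,c,.078,.09,400);b=warp(k,im,c,.095,.09,400);cv2.imwrite('pics/w2.png',np.hstack([a,b]))
cv2.imwrite('pics/w2raw.png',im)
for t in ['bar_rest','crock']:
  for d in spotter.outline_of('wrist',t)[:2]:
    print(t,d['score'],d['pixels'].sum())
E
```

```text
time: 5.15
position: [0.5077, 0.0446, 0.1926]
eef_rot: [-179.9, -0.1, 156.3]
force: [-1.3, 0.7, -0.9]
grip_width: 0.182
gripper_force: 30.0
5.15 [0.50772101 0.04458256 0.1926155 ] [-1.79933758e+02 -8.52105696e-02  1.56306345e+02]
bar_rest 0.78 17270
crock 0.85 17486
```

View pics/w2.png

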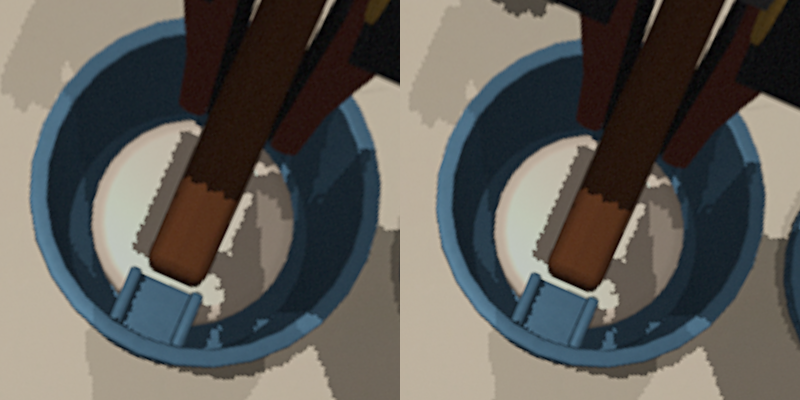

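The view shows the rim circle centred at about (.5095,.0455). The near rest lies at an angle of -23.7°, the same as the bar now. Lowering with a 2 mm/1 mm correction.

```bash
python3 -m pendant '[[[2,1,-40,0,0],[2,1,-75,0,0],[2,1,-95,0,0],[2,1,-103,0,0],[2,1,-108,0,0],[2,1,-112,0,0],[2,1,-115,0,0],[2,1,-117,0,0],[2,1,-117,0,0],[2,1,-117,0,0]]]'
python3 - <<'E'
from h import *
k=cams.calibration('wrist');im=cams.read_camera('wrist');cv2.imwrite('pics/w3.png',im)
E
```

```text
time: 6.3
position: [0.5106, 0.0463, 0.077]
eef_rot: [180.0, 0.0, 156.4]
force: [0.4, 0.1, -0.2]
grip_width: 0.178
gripper_force: 30.0
```

View pics/w3.png

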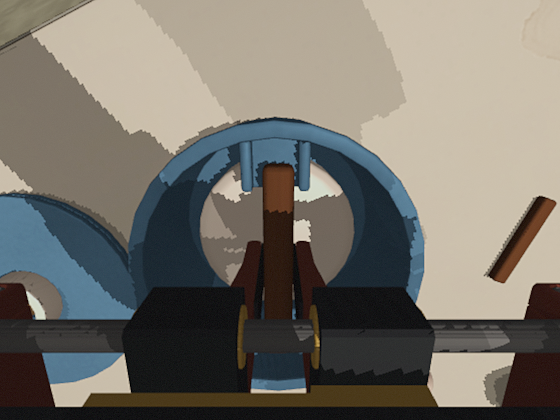

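The bar end at (278,170) lies between the cheeks at (247,165) and (305,165), so it's centred with no contact force. Lowering the last millimetres and releasing.

```bash
python3 -m pendant '[[[0,0,-2,0,0],[0,0,-3,0,0],[0,0,-3,0,0],[0,0,-3,0,22],[0,0,-3,0,30],[0,0,-3,0,36],[0,0,-3,0,36],[0,0,-3,0,36]]]'
python3 -m pendant '[[[0,0,10,0,36],[0,0,40,0,36],[0,0,90,0,36],[0,0,130,0,50],[0,0,140,0,50],[0,0,140,0,50]]]'
python3 - <<'E'
from h import *
im=cams.read_camera('top');k=cams.calibration('top')
cv2.imwrite('pics/t4full.png',im)
imw=cams.read_camera('wrist');kw=cams.calibration('wrist')
cv2.imwrite('pics/t4.png',np.hstack([warp(kw,imw,(.5095,.0455),.083,.09,400),warp(k,im,(.5095,.0455),.083,.09,400)]))
for d in spotter.outline_of('wrist','bar')[:3]:
    pts=np.argwhere(d['pixels'])[:,::-1]
    W=np.array([ray(kw,u,v,.083)[:2] for u,v in pts])
    r=cv2.minAreaRect((W*1000).astype(np.float32)); print('bar',d['score'],len(pts),r)
E
```

```text
time: 7.15
position: [0.5104, 0.0463, 0.0737]
eef_rot: [180.0, 0.0, 156.4]
force: [-0.6, -0.0, 1.2]
grip_width: 0.361
gripper_force: 0.0
time: 7.75
position: [0.5115, 0.0465, 0.2158]
eef_rot: [179.8, 0.2, 156.4]
force: [-0.5, -0.3, -0.7]
grip_width: 0.498
gripper_force: 0.0
bar 0.62 1790 ((508.85467529296875, 46.466835021972656), (15.327910423278809, 107.59808349609375), 66.83515930175781)
bar 0.58 694 ((567.87109375, 185.737060546875), (11.603493690490723, 58.94800567626953), 46.181312561035156)
```

View pics/t4.png

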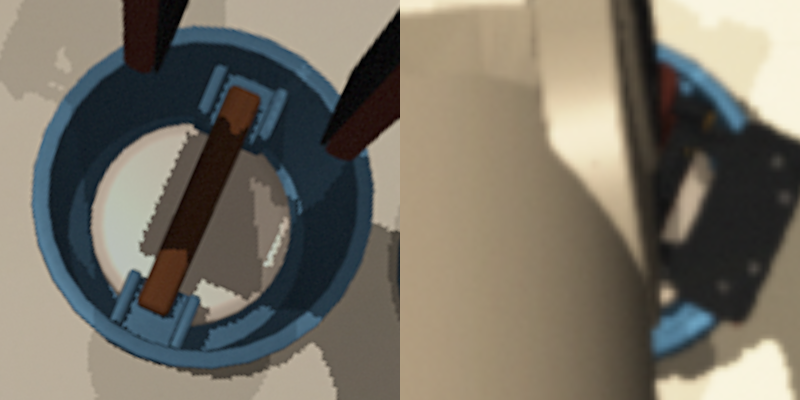

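The bar lies in both rests, at (237,110) and (160,295) in the left crop. Going to the lids.

```bash
python3 -m pendant '[[[-5,-45,0,0,70],[-10,-90,0,0,70],[-15,-140,0,0,70],[-20,-180,0,0,70],[-21,-200,0,0,70],[-21,-200,0,0,70],[-21,-200,0,0,70]]]'
python3 - <<'E'
from h import *
from scipy.optimize import least_squares
s=arm.read_state();print(s['time'],s['position'],s['eef_rot'])
k=cams.calibration('wrist');im=cams.read_camera('wrist');cv2.imwrite('pics/w5.png',im)
kt=cams.calibration('top');imt=cams.read_camera('top')
def fit(k,m,z,R,x0):
    c,_=cv2.findContours(m.astype(np.uint8),0,1);c=max(c,key=cv2.contourArea)
    W=np.array([ray(k,*p[0],z)[:2]*1000 for p in c if 3<p[0][0]<556 and 3<p[0][1]<416])
    r=least_squares(lambda q:np.hypot(W[:,0]-q[0],W[:,1]-q[1])-q[2],[*x0,R],loss='soft_l1',f_scale=1.)
    return r.x.round(1),len(W)
for n,kk in (('wrist',k),('top',kt)):
  for t,z,R,x0 in (('outer_lid',.0145,84,(490,-154)),('knob_top',.068,11,(490,-154)),('inner_lid',.068,11,(490,-154)),('crock',.095,75,(509,45))):
    for d in spotter.outline_of(n,t)[:1]: print(n,t,d['score'],d['pixels'].sum(),fit(kk,d['pixels'],z,R,x0))
E
```

```text
time: 8.6
position: [0.4886, -0.1532, 0.2123]
eef_rot: [-180.0, -0.2, 156.4]
force: [-0.5, -0.0, 0.2]
grip_width: 0.701
gripper_force: 0.0
8.6 [ 0.48864839 -0.15324704  0.21229449] [-1.79958191e+02 -1.52782158e-01  1.56370841e+02]
wrist outer_lid 0.76 15804 (array([ 490.2, -156.8,   83.9]), 410)
wrist knob_top 0.56 670 (array([ 482.6, -153.1,   14.3]), 84)
wrist inner_lid 0.62 694 (array([ 482.2, -153.1,   14.6]), 86)
wrist crock 0.95 22414 (array([503.1,  30.1,  77.2]), 403)
top outer_lid 0.84 1257 (array([ 461.5, -112.3,   42.4]), 128)
top knob_top 0.46 51 (array([ 481.4, -145.2,    7.5]), 23)
top inner_lid 0.43 381 (array([695.2, -72.3,  23.5]), 64)
top crock 0.74 441 (array([457.8, -73.6, 136.7]), 103)
```

View pics/w5.png

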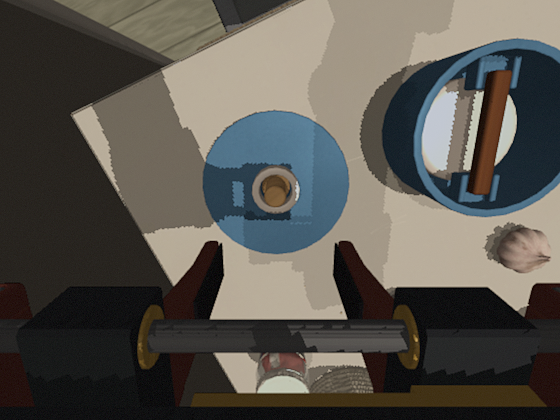

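The wrist view shows the lids nested, with the outer lid at (276,182) and the knob at (276,190). The outer lid fits a circle at (490,-157) with R 83.9. I'll fit the knob's silhouette with a cylinder model, then grasp.

Run:
```python
from h import *
k=cams.calibration('wrist');im=cams.read_camera('wrist')
m=spotter.outline_of('wrist','inner_lid')[0]['pixels']
t=np.linspace(0,6.283,40)
def sil(x,y,zb):
    P=np.float32([proj(k,[x+.011*np.cos(a),y+.011*np.sin(a),z]) for z in(.068,zb) for a in t])
    o=np.zeros(m.shape,np.uint8);cv2.fillConvexPoly(o,cv2.convexHull(P).round().astype(np.int32),1);return o>0
res=[]
for zb in(.03,.04,.05):
  for x in np.arange(.478,.503,.001):
    for y in np.arange(-.168,-.142,.001):
      s=sil(x,y,zb);res.append(((s&m).sum()/(s|m).sum(),x,y,zb))
res.sort(reverse=True);print(np.round(res[:6],3))
g=np.argwhere(m);print(g.min(0),g.max(0), np.array(proj(k,[.49,-.157,.0145])), np.array(proj(k,[.49,-.157,.04])))
# rim circle of crock: model rim annulus outer edge, from earlier overhead wrist outline
```

```text
[[ 0.797  0.485 -0.155  0.03 ]
 [ 0.783  0.486 -0.155  0.03 ]
 [ 0.779  0.487 -0.156  0.03 ]
 [ 0.777  0.485 -0.154  0.03 ]
 [ 0.777  0.486 -0.156  0.03 ]
 [ 0.775  0.485 -0.156  0.03 ]]
[173 262] [204 289] [275.23804646 184.40938237] [275.06153324 189.5765785 ]
```

```bash
python3 -m pendant '[[[-1,-2,-45,0,60],[-1,-2,-90,0,60],[-1,-2,-130,0,55],[-1,-2,-155,0,55],[-1,-2,-167,0,55],[-1,-2,-167,0,55],[-1,-2,-167,0,40],[-1,-2,-167,0,30],[-1,-2,-167,0,20],[-1,-2,-167,0,20]]]' 40
python3 -m pendant '[[[0,0,0,0,10],[0,0,0,0,0],[0,0,0,0,0],[0,0,0,0,0],[0,0,0,0,0]]]'
python3 -c "
from plant import arm;print(arm.read_state())"
```

```text
time: 10.2
position: [0.489, -0.1562, 0.0477]
eef_rot: [180.0, 0.1, 156.4]
force: [-1.2, 0.8, 6.4]
grip_width: 0.244
gripper_force: 40.0
time: 10.7
position: [0.489, -0.1562, 0.0477]
eef_rot: [180.0, 0.1, 156.4]
force: [-0.8, -0.3, 7.4]
grip_width: 0.236
gripper_force: 40.0
{'time': 10.7, 'joints': array([ -5.54416494,  27.75935313,  20.38199053, 120.11376722,
       -16.57772595,  34.65455559,  92.78212456]), 'joint_vel': array([ 0.04737143,  0.04767216, -0.00449472, -0.00763105,  0.0587363 ,
       -0.00211484, -0.04595169]), 'joint_efforts': array([-5.52072767e-01, -4.23184919e+01,  4.33733314e+00, -1.57263601e+01,
       -2.82758810e-01, -2.63394462e-01, -7.03431971e-03]), 'position': array([ 0.48904518, -0.15624756,  0.04770521]), 'eef_rot': array([1.79979828e+02, 9.64403873e-02, 1.56382971e+02]), 'force': array([-0.80372522, -0.33254205,  7.4254224 ]), 'torque': array([-0.22649666,  0.32397884, -0.03459593]), 'gripper_force': 40.001821370387916, 'grip_width': 0.2363036902372939}
```

Gripped at 20.8 mm. Lifting gently and checking the weight and nesting.

```bash
python3 -m pendant '[[[0,0,4,0,0],[0,0,8,0,0],[0,0,16,0,0],[0,0,30,0,0],[0,0,50,0,0],[0,0,75,0,0],[0,0,100,0,0],[0,0,115,0,0],[0,0,120,0,0],[0,0,120,0,0]]]'
python3 - <<'E'
from h import *
from scipy.optimize import least_squares
s=arm.read_state();print(s['position'],s['eef_rot'],s['force'],s['torque'])
imw=cams.read_camera('wrist');ims=cams.read_camera('scene');k=cams.calibration('wrist')
cv2.imwrite('pics/sc6.png',ims)
cv2.imwrite('pics/g6.png',np.hstack([cv2.resize(imw[:,60:460],(400,420)),cv2.resize(ims[100:310,230:430],(400,420))]))
E
```

```text
time: 11.7
position: [0.4887, -0.1557, 0.1676]
eef_rot: [180.0, 0.1, 156.4]
force: [-0.3, 0.5, -4.9]
grip_width: 0.24
gripper_force: 40.0
[ 0.48869336 -0.15572072  0.167603  ] [1.79955262e+02 8.55668462e-02 1.56406793e+02] [-0.33235295  0.47925378 -4.85503514] [0.04970948 0.03644416 0.033766  ]
```

View pics/g6.png

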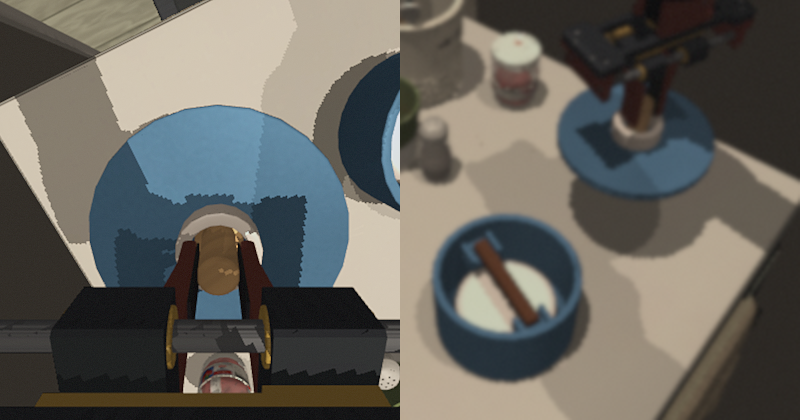

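Both lids hang level and nested from the knob: the right crop shows the plate flat at (637,135) and the bar in its rests. The 4.9 N load matches both lids. Now checking the knob's offset from the TCP numerically.

Run:
```python
from h import *
from scipy.optimize import least_squares
k=cams.calibration('wrist');im=cams.read_camera('wrist');p=arm.read_state()['position']
t=np.linspace(0,6.283,40)
for z in (.1879,):
  for dx in(-.004,0,.004):
    P=np.array([proj(k,[p[0]+dx+.011*np.cos(a),p[1]+.011*np.sin(a),z]) for a in t]);print(dx,'knob top box',P.min(0).round(),P.max(0).round())
d=spotter.outline_of('wrist','inner_lid')
for q in d[:2]:
    g=np.argwhere(q['pixels']);print('mask r,c',q['score'],g.min(0),g.max(0))
for q in spotter.outline_of('wrist','outer_lid')[:1]:
    c,_=cv2.findContours(q['pixels'].astype(np.uint8),0,1);c=max(c,key=cv2.contourArea)
    c=np.array([a[0] for a in c if a[0][1]<270])
    W=np.array([ray(k,*a,p[2]-.0332)[:2]*1000 for a in c])
    r=least_squares(lambda v:np.hypot(W[:,0]-v[0],W[:,1]-v[1])-v[2],[490,-156,84],loss='soft_l1',f_scale=1.);print(r.x,p[:2])
# crock rim inner edge from the top camera, now unobstructed?
kt=cams.calibration('scene');im=cams.read_camera('scene')
for q in spotter.outline_of('scene','crock')[:1]: m=q['pixels']
def sil(x,y):
    P=np.float32([proj(kt,[x+.075*np.cos(a),y+.075*np.sin(a),z]) for z in(0.,.095) for a in t])
    o=np.zeros(m.shape,np.uint8);cv2.fillConvexPoly(o,cv2.convexHull(P).round().astype(np.int32),1);return o>0
c,_=cv2.findContours(m.astype(np.uint8),0,1);mm=np.zeros(m.shape,np.uint8);cv2.drawContours(mm,[max(c,key=cv2.contourArea)],-1,1,-1);m=mm>0
res=sorted([((sil(x,y)&m).sum()/(sil(x,y)|m).sum(),x,y) for x in np.arange(.5,.52,.001) for y in np.arange(.036,.056,.001)],reverse=True);print(np.round(res[:4],3))
```

```text
-0.004 knob top box [252. 251.] [297. 292.]
0 knob top box [256. 258.] [300. 298.]
0.004 knob top box [259. 265.] [303. 305.]
mask r,c 0.73 [ 23 399] [234 559]
mask r,c 0.61 [225 255] [294 303]
[ 488.87245375 -155.21759749   83.8981715 ] [ 0.48763463 -0.15550041]
[[0.959 0.51  0.044]
 [0.958 0.511 0.045]
 [0.958 0.511 0.044]
 [0.957 0.509 0.045]]
```

The knob sits about 2 mm towards -x of the TCP and the crock centre is at (.510,.0455), so the TCP target is (.512,.045). Carrying over smoothly.

```bash
python3 -m pendant '[[[1,10,8,0,0],[4,30,15,0,0],[7,55,15,0,0],[10,80,15,0,0],[13,105,15,0,0],[16,130,15,0,0],[19,155,15,0,0],[22,178,15,0,0],[24,195,15,0,0],[24,200,15,0,0]]]'
python3 -m pendant '[[[0,0,0,0,0],[0,0,0,0,0],[0,0,0,0,0]]]'
```

```text
time: 13.05
position: [0.5125, 0.0474, 0.182]
eef_rot: [179.9, -0.0, 156.6]
force: [-0.5, -0.2, -3.6]
grip_width: 0.241
gripper_force: 40.0
time: 13.35
position: [0.5122, 0.043, 0.1817]
eef_rot: [-180.0, 0.0, 156.3]
force: [1.1, 0.4, -4.1]
grip_width: 0.239
gripper_force: 40.0
```

```bash
python3 -m pendant '[[[0,1,-10,0,0],[0,1,-20,0,0],[0,1,-28,0,0],[0,1,-34,0,0],[0,1,-37,0,0],[0,1,-37,0,0],[0,1,-37,0,0]]]'
python3 -m pendant '[[[0,0,-2,0,0],[0,0,-4,0,0],[0,0,-5,0,0],[0,0,-5,0,0]]]'
python3 -m pendant '[[[0,0,-1,0,0],[0,0,-2,0,0],[0,0,-3,0,0],[0,0,-3,0,0]]]'
```

```text
time: 14.05
position: [0.5126, 0.0453, 0.1448]
eef_rot: [180.0, 0.0, 156.4]
force: [-0.2, -0.2, -4.3]
grip_width: 0.24
gripper_force: 40.0
time: 14.45
position: [0.5123, 0.0453, 0.1395]
eef_rot: [-180.0, -0.0, 156.4]
force: [-0.9, -1.1, -4.0]
grip_width: 0.239
gripper_force: 40.0
time: 14.85
position: [0.5123, 0.0453, 0.1365]
eef_rot: [-180.0, -0.0, 156.4]
force: [0.2, 0.3, -4.5]
grip_width: 0.239
gripper_force: 40.0
```

The plug is inside the mouth without any side load. Down the last millimetre or two until contact.

```bash
python3 -m pendant '[[[0,0,-1,0,0],[0,0,-1.5,0,0],[0,0,-2,0,0],[0,0,-2,0,0]]]'
```

```text
time: 15.25
position: [0.5124, 0.0454, 0.1357]
eef_rot: [180.0, -0.0, 156.4]
force: [-6.2, 0.7, 8.4]
grip_width: 0.237
gripper_force: 40.0
```

Contact at exactly the predicted seating height (0.1357). Releasing.

```bash
python3 -m pendant '[[[0,0,0,0,28],[0,0,0,0,32],[0,0,0,0,40],[0,0,0,0,45],[0,0,0,0,45],[0,0,0,0,45],[0,0,0,0,45]]]'
python3 -m pendant '[[[0,0,10,0,45],[0,0,30,0,60],[0,0,60,0,90],[0,0,90,0,90],[0,0,110,0,90],[0,0,110,0,90],[0,0,110,0,90]]]'
python3 - <<'E'
from h import *
from scipy.optimize import least_squares
p=arm.read_state()['position'];print(p,arm.read_state()['eef_rot'])
k=cams.calibration('wrist');im=cams.read_camera('wrist');t=np.linspace(0,6.283,40)
for q in spotter.outline_of('wrist','outer_lid')[:1]:
    c,_=cv2.findContours(q['pixels'].astype(np.uint8),0,1);c=max(c,key=cv2.contourArea)
    c=np.array([a[0] for a in c if a[0][1]<270 and a[0][1]>3])
    for z in(.1025,.1145):
      W=np.array([ray(k,*a,z)[:2]*1000 for a in c])
      r=least_squares(lambda v:np.hypot(W[:,0]-v[0],W[:,1]-v[1])-v[2],[510,45,84],loss='soft_l1',f_scale=1.);print('outer',z,r.x,r.cost)
for q in spotter.outline_of('wrist','inner_lid')[:2]:
    m=q['pixels'];g=np.argwhere(m);print(g.min(0),g.max(0),q['score'])
    P=np.array([proj(k,[.51+.011*np.cos(a),.045+.011*np.sin(a),.156]) for a in t]);print(P.min(0),P.max(0))
ims=cams.read_camera('scene')
cv2.imwrite('pics/s8.png',np.hstack([cv2.resize(im[:,80:480],(400,420)),cv2.resize(ims[160:310,210:353],(400,420))]))
E
```

```text
time: 15.95
position: [0.5124, 0.0453, 0.1346]
eef_rot: [-180.0, -0.0, 156.4]
force: [0.5, 0.3, -0.1]
grip_width: 0.45
gripper_force: 0.0
time: 16.65
position: [0.5124, 0.0453, 0.245]
eef_rot: [180.0, 0.0, 156.4]
force: [-1.0, 0.4, 0.1]
grip_width: 0.895
gripper_force: 0.0
[0.51237371 0.04530498 0.24495522] [1.79956321e+02 3.11530755e-02 1.56408073e+02]
outer 0.1025 [514.22232865  45.50759092  84.1615207 ] 33.75006552190601
outer 0.1145 [511.28975468  46.73615018  80.84410589] 31.33532818688277
[183 263] [223 295] 0.9
[263.06742489 196.06276012] [289.76650858 221.5933627 ]
```

View pics/s8.png

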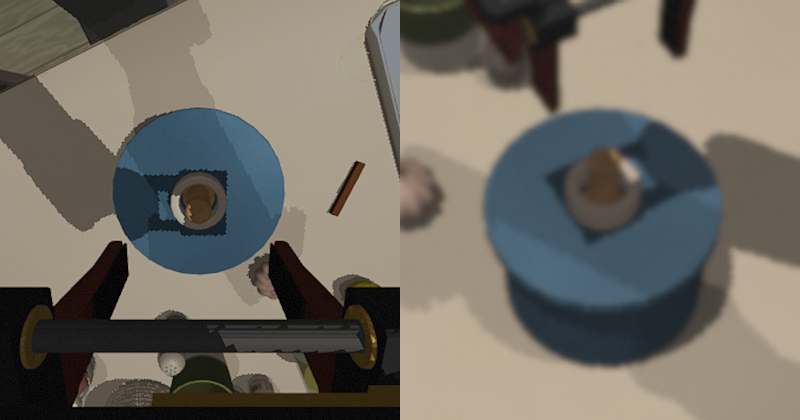

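The lids sit level and nested on the crock. The fit gives the outer lid at (514,45.5) with R 84 at the seated height, and the knob is inside the collar at left-crop (198,203). Descending on the collar.

```bash
python3 -m pendant '[[[2,0,-40,0,90],[2,0,-80,0,90],[2,0,-110,0,90],[2,0,-125,0,85],[2,0,-132,0,80],[2,0,-132,0,75],[2,0,-132,0,70],[2,0,-132,0,65],[2,0,-132,0,60],[2,0,-132,0,55]]]' 30
python3 -m pendant '[[[0,0,0,0,45],[0,0,0,0,40],[0,0,0,0,40],[0,0,0,0,40],[0,0,0,0,40]]]'
```

```text
time: 17.85
position: [0.5148, 0.045, 0.1135]
eef_rot: [180.0, 0.1, 156.4]
force: [-1.4, -1.2, 3.7]
grip_width: 0.584
gripper_force: 30.0
time: 18.35
position: [0.5148, 0.0451, 0.1135]
eef_rot: [180.0, 0.0, 156.4]
force: [-2.1, -1.5, 6.1]
grip_width: 0.587
gripper_force: 30.0
```

```bash
python3 -m pendant '[[[0,0,3,0,40],[0,0,8,0,40],[0,0,15,0,40],[0,0,24,0,40],[0,0,34,0,40],[0,0,46,0,40],[0,0,60,0,40],[0,0,75,0,40],[0,0,90,0,40],[0,0,102,0,40]]]'
python3 -m pendant '[[[0,0,5,0,40],[0,0,8,0,40],[0,0,8,0,40],[0,0,8,0,40],[0,0,8,0,40],[0,0,8,0,40],[0,0,8,0,40]]]'
python3 - <<'E'
from h import *
s=arm.read_state();print(s['position'],s['joint_vel'].max())
ims=cams.read_camera('scene');cv2.imwrite('pics/f.png',cv2.resize(ims[90:310,190:410],(560,560)))
E
```

```text
time: 19.35
position: [0.5147, 0.0452, 0.2163]
eef_rot: [179.9, 0.1, 156.4]
force: [0.6, -0.8, -2.8]
grip_width: 0.587
gripper_force: 30.0
time: 20.05
position: [0.5143, 0.0452, 0.2224]
eef_rot: [-180.0, -0.0, 156.4]
force: [-0.3, -0.4, -2.1]
grip_width: 0.586
gripper_force: 30.0
[0.51427516 0.04520268 0.22238617] 0.06479910841050769
```

View pics/f.png

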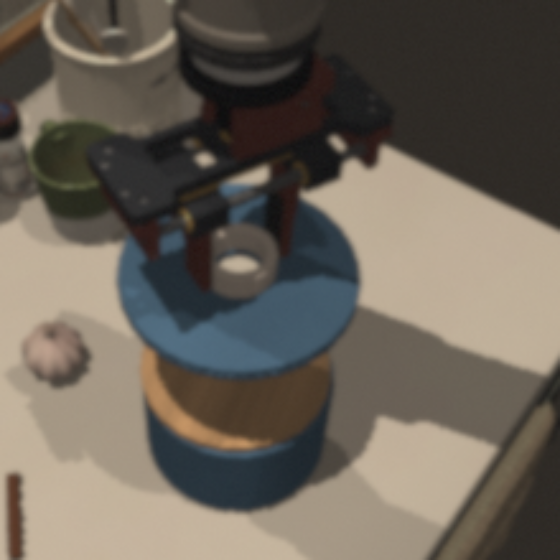

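The outer lid is held level at (240,270) above the pale inner lid, which sits flat on the crock's rim at (237,400). The 2.1 N load matches the outer lid alone. Handing in.

```bash
python3 -c "
from plant import job;print(job.sign_off())"
```

```text
the job is handed in; nothing more can be done
None
```

I handed in the job at about 20 s with no verdict returned: by my checks the bar is in its rests, the inner lid is home on the crock, and the outer lid is held level about 5 cm above the knob.

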